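# Lock the fan tray into the power supply with its retaining pin

## Task

Push the fan tray fully home into the power supply chassis. Then lock it: take the red-handled retaining pin from its rest and thread it, from either side, straight through both ears of the chassis and the yellow lug of the tray between them, until its red handle sits up against the ear, and let go of it. Leave the parts bin, the spray can and the jar where they stand.

Things in the scene. Friction and masses are not known exactly. Their poses are not given: they have to be found in the camera images.
- chassis: Fixed grey power supply chassis. Origin on the table under bore_mid; x from its front (towards the robot) to its rear, y left, z up; turned up to 0.22 rad. Lower case x -26 to 174 mm, 130 mm wide, top 35 mm above the table. Behind the ears, x 33 to 168 mm, side walls at y = +-53 mm reach 75 mm and the rear grille 85 mm above the table.
- bore_mid (a point): Point 80 mm above the table, midway between the chassis' two upright bare-aluminium ears, on the common centre line of their bores; axes as the chassis: y along the bore line, x to the rear. Each ear is a 10 mm plate from 45 to 55 mm to the side (y), x -24 to 24 mm, top 23 mm above the bore line, with a 16 mm round bore, chamfered at the outer mouth.
- tray (a joint): Slide of the fan tray (green floor, black 80 mm fan with wire guard, top 68 mm above the table, white front plate, yellow lug): metres out of home. 0 = fully home at a firm stop; grows as it comes out to the chassis front (-x). Starts 0.04 to 0.065 out, range to 0.09. Moves against about 4 N of friction and stays where it is left.
- lug (a point): Centre of the 20 mm bore of the tray's yellow lug, an upright plate 12 mm thick and 36 mm long standing midway between the ears; its top is 20 mm above the bore. With the tray home this point coincides with bore_mid; until then the bores are out of line.
- tray_pull (a point): Middle of the dark steel pull bar on the tray's white front plate: round, 10 mm thick, 70 mm long, along the chassis' y, 58 mm above the table, its centre line 23 mm in front of the plate's face. With the tray home it lies at x = -53 mm, z = -22 mm in the frame of bore_mid. Push it from the front with shut fingers, for instance.
- pin: Loose retaining pin, 0.16 to 0.26 kg, 195 mm long: red handle 24 x 24 x 65 mm, round steel shaft 12 mm thick, 130 mm long, the last 18 mm tapered. Origin on the axis at the shoulder between them; x to the tip, handle x -65 to 0 mm. Starts level in its rest, axis 40 mm high, tip away from the robot. Home: shoulder on an ear's outer face (55 mm from bore_mid), tip 20 mm out of the other ear.
- pin_tip (a point): Tip of the pin, on its axis, 130 mm from the shoulder.
- pin_rest: Grey rest for the pin, fixed, left or right of the chassis; origin under its middle, x along the pin. Base 215 x 60 x 8 mm; a block (30 mm across, top 28 mm high) under the last 10 mm of the handle and a notched block (34 mm across, 12 mm long at x = 56 mm, cheeks 46 mm high, notch 16 mm wide) under the shaft; the handle between is free to grasp. The shoulder starts at x = -30 mm.
- parts_bin: Blue open parts bin, 150 x 100 x 40 mm, loose, on the other side of the chassis from the pin rest; origin under its middle. Leave it alone.
- spray_can: White and blue spray can, 60 mm thick, 150 mm tall, loose, upright, far to the right of the chassis; origin under its middle. Leave it alone.
- jar: Glass jar with yellow lid, 84 mm thick, 120 mm tall, loose, upright, far to the left of the chassis; origin under its middle. Leave it alone.
Things that resemble listed ones, but are neither listed nor needed, are in the scene too. Of the things like the pin, leave any that is brown or orange; of the rest the larger one is meant.

How it is judged:
By the outcome, as a careful person would: the job done as asked, in the order asked, and still so for the second after the job is handed in, with the robot touching nothing.
It also fails if it takes over 64 s, if anything falls off the work surface, if the arm or the gripper's body presses on something with over 40 N, if the wrist force passes 120 N, or if a joint passes its speed limit or range.

## Robot

A 6-joint arm with a two-finger parallel gripper is mounted at the origin on the work surface. World frame = base frame: x ahead of the robot, y to its left, z up, the work surface at z = 0. Lengths are in mm, angles in rad, forces in N, time in s.
With the tool pointing down it reaches from about 400 to 925 mm from the base axis. Payload 12.5 kg.
Tool frame: the origin (TCP) lies at the centre of the arm's flange, where the gripper is bolted on; the fingertips stand 190 mm ahead of it and the grasp point (between the pads) lies 171 mm ahead of it; z points along the fingers, y is the line along which they close (so a half turn about z gives the same grasp; the last joint's range is limited). The gripper opens to 95 mm and grips with 3 to 60 N. Pads are 20 mm wide; open, the fingers measure 119 mm over their backs; the gripper's body (75 mm by 180 mm) begins 59 mm behind the grasp point.
Start: joints at [1.086, 0.491, 1.559, -0, 1.092, -0.106], TCP at [231.105, 580.702, 404.761] pointing down, gripper open.
Joint ranges: [-3.1, 3.1], [-0.84, 2.19], [0.05, 2.79], [-1.13, 4.28], [0.06, 2.93], [-2.69, 2.69]. Speed limits (rad/s): [2.22, 2.22, 2.79, 3.14, 3.14, 3.14].

## Interface

Orientations are given as [roll, pitch, yaw] about the fixed x, y, z axes, in that order (R = Rz(yaw) Ry(pitch) Rx(roll)).
In Python, from cell import env, read_camera, search_frame, cut_out gives the robot as it stands. The module is installed in compiled form; this text tells all that it offers.
- The arm moves only by the tool move_arm, never from a script. Its argument "commands" is a list of rows, each a list of 3 entries, a list of its own where there are three numbers: the shift along the world's x, y, z normalised to -1 to 1, where 1 is 0.03 m, then the turn about the world's z normalised to -1 to 1, where 1 is 0.08 rad, then the opening, from -1 (shut) to 1 (fully open), so that 0 is half open. A call has 1 to 20 rows; each row shifts and turns the commanded pose from where the row before left it; what a row does not reach is not made up. A row lasts 1/12 s, in which the tool goes at most 41.7 mm and 7.16 degrees, less where a joint would pass 70% of its speed; a pose out of reach is approached as far as the arm can. A call with a number of a shift or a turn outside -1 to 1 is refused whole. A call with a gripper value outside its range is refused whole. The fingers move at their own pace and stop on an object; the grip force is fixed at half the most. Time passes only in rows, so rows that do not move let the fingers close. It gives the time, the measured TCP pose, the force, the opening and the grip force at its end, in the units of the state.
- env.state(): the state, without advancing time (a new reading comes with each control period).
- read_camera(name): name is "scene" or "top" or "wrist"; returns a dict with "image" (400x640x3 uint8, red, green, blue), "fx", "fy", "cx", "cy" (pixels), "D" ([k1, k2, p1, p2, k3] as OpenCV has them; the pictures are not rectified), "rvec" (rotation vector, rad) and "tvec" (3), from world to camera coordinates, as OpenCV has them. Camera axes: x right, y down, z forward; pixel columns grow to the right and rows downward; lengths in mm; the calibration is good to about 2 mm. A picture is of the moment at which its call begins. There is no depth.
- env.job_done(): hands the job in; it is judged then, once.
Trained networks look in a picture, given as the dict that the camera call returned (one of the last four; its "shot" number tells which), for a name from the list of things; names that differ only in an ending like _2 or _b are one class to them, and where a whole thing is asked for, a point or a joint stands for the part that bears it (a point fixed in the world has none). Each returns a list of dicts, best first, with "confidence" (0 to 1); they miss things now and then, are a little off and sometimes report something else, mostly with a low value. They report only what shows in the picture. A call takes as long as a camera call. They do not tell look-alikes from the thing itself.
- search_frame(thing, picture): "at" ([column, row] in pixels, amid what is visible of it).
- cut_out(thing, picture): "region" (400x640 bool, what is visible of it) and "at" ([column, row] in pixels, amid what is visible of it).
The state is a dict: "t": time; "joints": joint angles; "qvel": joint speeds; "tau": joint torques, N m; "eef_pos": TCP position; "tcp_rot": TCP orientation; "ft_force": force on the tool from outside, world axes, zero at the start; "moment": the same for the moment, N m; "opening": opening from 0.0 (shut) to 1.0 (fully open); "grip_force": force on a finger pad.
Only numpy, scipy, OpenCV 4.12 (cv2) and the standard library are available. Lean on these libraries where they do the work, as an engineer would, in place of code of your own. Each camera call takes 0.05 s, during which the arm holds its last target. There are 200 camera calls.

## Working session

There is one attempt and no reset: what is moved stays moved. The work goes in short steps, Python scripts to look and compute and a tool call to move; the robot and the scene stay as the last step left them, time stands still between calls to the robot, and variables do not carry over. Pictures are saved under pics/ and viewed, at most 10 in all, crops included, and the job is handed in when it is done.

Besides the shell and the picture viewer there is one more tool, called in YAML: its name, and indented under it one key for each argument. move_arm: Moves the arm, as the interface text tells. Its arguments: {"type":"object","properties":{"commands":{"type":"array","items":{"type":"array"}}},"required":["commands"]}

```bash
mkdir -p pics
cat > h.py <<'E'
import numpy as np, cv2
from cell import env, read_camera, search_frame, cut_out
def save(p,n): cv2.imwrite('pics/'+n+'.png',p['image'][:,:,::-1])
def ray(p,uv):
    K=np.array([[p['fx'],0,p['cx']],[0,p['fy'],p['cy']],[0,0,1.]])
    n=cv2.undistortPoints(np.array([[uv]],float),K,np.array(p['D'],float))[0,0]
    R=cv2.Rodrigues(np.array(p['rvec'],float))[0]; t=np.array(p['tvec'],float).ravel()
    return -R.T@t, R.T@np.array([n[0],n[1],1.])
def atz(p,uv,z):
    c,d=ray(p,uv); return c+d*(z-c[2])/d[2]
def proj(p,X):
    K=np.array([[p['fx'],0,p['cx']],[0,p['fy'],p['cy']],[0,0,1.]])
    return cv2.projectPoints(np.array(X,float).reshape(-1,3),np.array(p['rvec'],float),np.array(p['tvec'],float),K,np.array(p['D'],float))[0].reshape(-1,2)
def tri(obs):
    A=np.zeros((3,3));b=np.zeros(3)
    for p,uv in obs:
        c,d=ray(p,uv); d=d/np.linalg.norm(d); M=np.eye(3)-np.outer(d,d); A+=M;b+=M@c
    return np.linalg.solve(A,b)
E
python3 - <<'E'
from h import *
print(env.state())
zs=dict(chassis=35,tray=60,lug=80,tray_pull=58,pin=40,pin_tip=40,pin_rest=8,parts_bin=20,spray_can=75,jar=60)
for n in ('top','scene'):
    p=read_camera(n); save(p,n)
    for k,z in zs.items():
        print(n,k,[(np.round(r['at']).astype(int).tolist(),round(r['confidence'],2),atz(p,r['at'],z).round().tolist()) for r in search_frame(k,p)[:3]])
E
```

```text
{'t': 0.0, 'joints': array([ 1.08641113e+00,  4.91546855e-01,  1.55947465e+00,  2.78575628e-05,
        1.09167456e+00, -1.05604536e-01]), 'qvel': array([ 8.36511780e-04,  6.99711379e-05,  1.47430197e-03,  5.41168610e-04,
       -5.61991960e-04,  1.72494208e-04]), 'tau': array([-1.58575054e-03, -6.12653804e+01, -2.58169234e+01,  6.91831182e-02,
        4.83678246e-02, -1.12982455e-04]), 'eef_pos': array([231.07778022, 580.66915638, 404.16084185]), 'tcp_rot': array([-3.14049799e+00, -1.40878441e-04,  2.76279906e+00]), 'ft_force': array([ 0.71985733, -0.00907883, -0.35723231]), 'moment': array([ 0.01678433, -0.0079505 , -0.03476796]), 'grip_force': 0.0, 'opening': 1.0002200732742395}
top chassis [([306, 146], 0.67, [625.0, 25.0, 35.0])]
top tray [([304, 169], 0.82, [563.0, 28.0, 60.0])]
top lug [([304, 163], 0.62, [573.0, 29.0, 80.0])]
top tray_pull [([301, 166], 0.68, [570.0, 36.0, 58.0])]
top pin [([354, 253], 0.77, [351.0, -97.0, 40.0]), ([422, 188], 0.63, [518.0, -272.0, 40.0]), ([470, 206], 0.6, [471.0, -399.0, 40.0])]
top pin_tip [([472, 208], 0.79, [466.0, -403.0, 40.0]), ([353,
[... 455 characters left out ...]
 lug [([355, 217], 0.56, [590.0, 15.0, 80.0])]
scene tray_pull [([350, 213], 0.75, [565.0, 38.0, 58.0])]
scene pin [([277, 301], 0.96, [527.0, -277.0, 40.0]), ([177, 306], 0.88, [327.0, -404.0, 40.0]), ([223, 344], 0.71, [479.0, -422.0, 40.0])]
scene pin_tip [([226, 344], 0.91, [486.0, -419.0, 40.0]), ([262, 229], 0.87, [372.0, -115.0, 40.0]), ([275, 298], 0.75, [518.0, -275.0, 40.0])]
scene pin_rest [([298, 316], 0.85, [581.0, -275.0, 8.0])]
scene parts_bin [([376, 175], 0.94, [555.0, 249.0, 20.0]), ([373, 230], 0.64, [636.0, 42.0, 20.0])]
scene spray_can [([299, 373], 0.71, [665.0, -403.0, 75.0])]
scene jar [([426, 144], 0.69, [655.0, 421.0, 60.0]), ([373, 227], 0.18, [641.0, 22.0, 60.0])]
```

View pics/top.png

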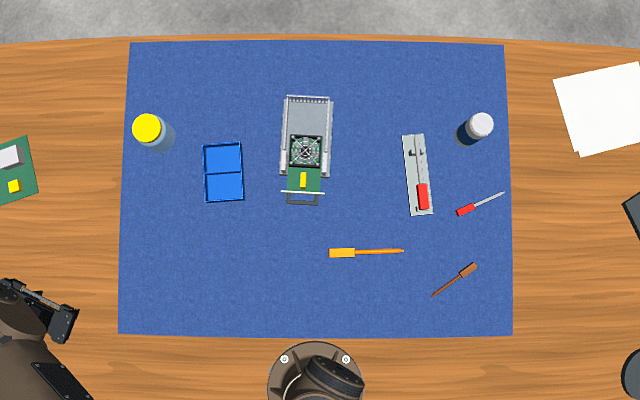

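View pics/scene.png

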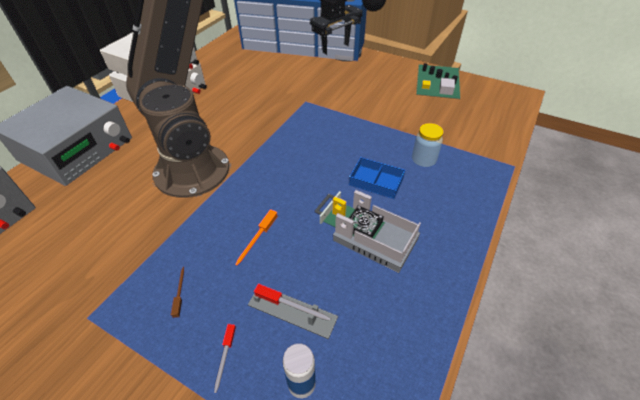

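The pin to use sits in the grey rest at about (420,185) in the top view. The red and grey screwdriver-like thing and the orange and brown ones are decoys. The tray is out towards the robot, with its pull bar at about (302,200). I'm moving above the chassis front for a close look.

move_arm:
  commands:
    - [[0.33, -0.93, 0], -1, -1]
    - [[0.33, -0.93, 0], -1, -1]
    - [[0.33, -0.93, 0], -1, -1]
    - [[0.33, -0.93, 0], -1, -1]
    - [[0.33, -0.93, 0], -1, -1]
    - [[0.33, -0.93, 0], -1, -1]
    - [[0.33, -0.93, 0], -1, -1]
    - [[0.33, -0.93, 0], -1, -1]
    - [[0.33, -0.93, 0], -1, -1]
    - [[0.33, -0.93, 0], -1, -1]
    - [[0.33, -0.93, 0], -1, -1]
    - [[0.33, -0.93, 0], -1, -1]
    - [[0.33, -0.93, 0], -1, -1]
    - [[0.33, -0.93, 0], -1, -1]
    - [[0.33, -0.93, 0], -1, -1]
    - [[0.33, -0.93, 0], -1, -1]
    - [[0.33, -0.93, 0], -1, -1]
    - [[0.33, -0.93, 0], -1, -1]
    - [[0.33, -0.93, 0], -1, -1]
    - [[0.33, -0.93, 0], -1, -1]

```text
t: 2.77
eef_pos: [429.3, 21.2, 405.0]
tcp_rot: [3.141, -0.0, 1.159]
ft_force: [0.9, 0.1, 0.4]
opening: 0.004
grip_force: 0.0
```

move_arm:
  commands:
    - [[0, 0, 0], -1, -1]
    - [[0, 0, 0], -1, -1]
    - [[0, 0, 0], -1, -1]
    - [[0, 0, 0], -1, -1]
    - [[0, 0, 0], -1, -1]
    - [[0, 0, 0], -1, -1]
    - [[0, 0, 0], -1, -1]
    - [[0, 0, 0], -1, -1]
    - [[0, 0, 0], -1, -1]
    - [[0, 0, 0], -1, -1]
    - [[0, 0, 0], -1, -1]
    - [[0, 0, 0], -1, -1]
    - [[0, 0, 0], -1, -1]
    - [[0, 0, 0], -1, -1]
    - [[0, 0, 0], -0.5, -1]

```text
t: 4.02
eef_pos: [429.1, 22.7, 404.9]
tcp_rot: [3.141, -0.0, -0.002]
ft_force: [0.5, 0.2, 0.8]
opening: 0.006
grip_force: 0.0
```

Run:
```python
from h import *
s=env.state(); print(s['t'],s['eef_pos'],s['tcp_rot'],s['joints'],s['ft_force'])
p=read_camera('wrist'); save(p,'w1')
print('cam',ray(p,(320,200)))
for k,z in dict(chassis=35,tray=60,lug=100,tray_pull=63).items():
    print(k,[(np.round(r['at']).astype(int).tolist(),round(r['confidence'],2),atz(p,r['at'],z).round().tolist()) for r in search_frame(k,p)[:3]])
```

```text
4.0167 [429.07319456  22.68660481 404.87986131] [ 3.14147887e+00 -2.71982558e-04 -1.74041752e-03] [-1.01139446e-01  2.12902638e-01  2.00976304e+00 -1.08496366e-04
  9.18645052e-01  1.47146315e+00] [0.49862986 0.21663461 0.76386022]
cam (array([504.48055223,  22.69226778, 385.54283534]), array([-0.26910105,  0.00275689, -0.96311058]))
chassis [([312, 49], 0.74, [569.0, 31.0, 35.0])]
tray [([314, 63], 0.94, [551.0, 29.0, 60.0])]
lug [([315, 64], 0.96, [545.0, 28.0, 100.0])]
tray_pull [([316, 63], 0.89, [551.0, 27.0, 63.0])]
```

View pics/w1.png

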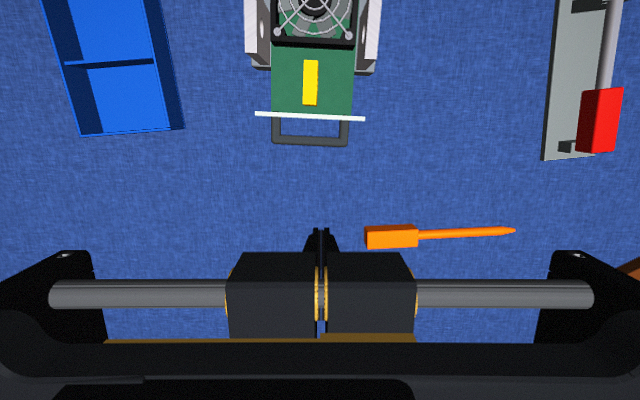

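The bar is at about (272–347,142), the lug at (311,82), and the ears are cut off at the top edge. I'm shifting forward to see all of it.

move_arm:
  commands:
    - [[1, 0, 0], 0, -1]
    - [[1, 0, 0], 0, -1]
    - [[1, 0, 0], 0, -1]
    - [[0.5, 0, 0], 0, -1]
    - [[0, 0, 0], 0, -1]

```text
t: 4.68
eef_pos: [536.4, 22.6, 404.2]
tcp_rot: [3.142, -0.001, 0.004]
ft_force: [-1.2, -0.2, -0.9]
opening: 0.005
grip_force: 0.0
```

Run:
```python
from h import *
s=env.state(); print(s['t'],s['eef_pos'],s['tcp_rot'])
p=read_camera('wrist'); save(p,'w2')
import pickle; pickle.dump({k:np.array(v) for k,v in p.items()},open('w2.pkl','wb'))
cv2.imwrite('pics/w2c.png',cv2.resize(p['image'][0:260,190:440,::-1],None,fx=2.3,fy=2.3,interpolation=cv2.INTER_CUBIC))
```

```text
4.6833 [536.40076474  22.58146626 404.22160662] [ 3.14150952e+00 -6.21863834e-04  3.89496679e-03]
```

View pics/w2c.png

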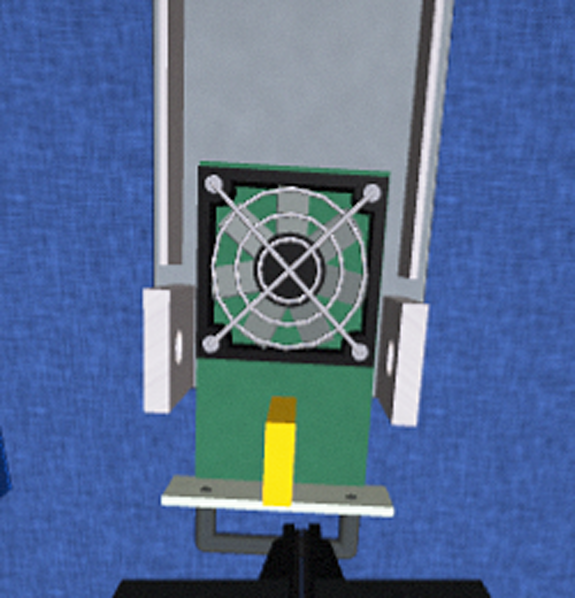

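```bash
cat > fit.py <<'E'
from h import *
import pickle
from scipy.optimize import least_squares
p=pickle.load(open('w2.pkl','rb')); 
f=lambda L:[(190+a/2.3-.3,b/2.3-.3) for a,b in L]
ears=f([(143.5,289),(170,289),(170,412),(144.5,412),(402,302),(428,304),(417,425),(391,424)])
M=np.array([(24,55),(24,45),(-24,45),(-24,55),(24,-45),(24,-55),(-24,-55),(-24,-45)])
W=lambda q,m,z:np.c_[q[0]+m[:,0]*np.cos(q[2])-m[:,1]*np.sin(q[2]),q[1]+m[:,0]*np.sin(q[2])+m[:,1]*np.cos(q[2]),np.full(len(m),z)]
r=least_squares(lambda q:(proj(p,W(q,M,103))-ears).ravel(),[580,25,0])
print(r.x,r.fun.round(1))
q=r.x
R=np.array([[np.cos(q[2]),np.sin(q[2])],[-np.sin(q[2]),np.cos(q[2])]])
for L in f([(265,421),(295,421),(292,505),(262,505)]): print('lug',R@(atz(p,L,100)[:2]-q[:2]))
for L in f([(200,545),(355,550)]): print('bar',R@(atz(p,L,62)[:2]-q[:2]))
h=2*np.pi
print('pin ins dir',[-np.sin(q[2]),np.cos(q[2])])
E
python3 fit.py
```

```text
[ 5.75024939e+02  2.98940528e+01 -4.73049125e-02] [ 0.  -0.1 -0.2  0.5 -0.2  0.1  0.1 -0.4  0.2  0.2  0.1 -0.1 -0.3 -0.1
  0.3 -0.2]
lug [-26.25532502   6.48976327]
lug [-25.62110087  -5.77805889]
lug [-61.98484723  -6.29736584]
lug [-62.63913167   6.38113484]
bar [-98.06571733  37.32399518]
bar [-96.79095395 -38.28437672]
pin ins dir [np.float64(0.04728727168213073), np.float64(0.9988813312585536)]
```

The fit puts the chassis at (575.0, 29.9) with yaw −0.047, and the tray about 44 mm out. I'm going down in front of the bar to push it.

move_arm:
  commands:
    - [[-1, 0.15, -0.5], -0.59, -1]
    - [[-1, 0.15, -0.5], 0, -1]
    - [[-0.97, 0.15, -0.5], 0, -1]
    - [[0, 0, -1], 0, -1]
    - [[0, 0, -1], 0, -1]
    - [[0, 0, -1], 0, -1]
    - [[0, 0, -1], 0, -1]
    - [[0, 0, -0.25], 0, -1]
    - [[0, 0, 0], 0, -1]
    - [[0, 0, 0], 0, -1]

```text
t: 5.57
eef_pos: [444.8, 36.2, 233.1]
tcp_rot: [3.142, 0.0, -0.044]
ft_force: [-0.3, 0.1, 0.7]
opening: 0.002
grip_force: 0.0
```

move_arm:
  commands:
    - [[0.3, -0.014, 0], 0, -1]
    - [[0.3, -0.014, 0], 0, -1]
    - [[0.3, -0.014, 0], 0, -1]
    - [[0.3, -0.014, 0], 0, -1]
    - [[0.3, -0.014, 0], 0, -1]
    - [[0.3, -0.014, 0], 0, -1]
    - [[0, 0, 0], 0, -1]

```text
t: 6.15
eef_pos: [500.8, 33.5, 232.3]
tcp_rot: [3.142, -0.002, -0.045]
ft_force: [-0.2, 0.1, -0.1]
opening: -0.0
grip_force: 0.0
```

move_arm:
  commands:
    - [[0.1, -0.005, 0], 0, -1]
    - [[0.1, -0.005, 0], 0, -1]
    - [[0.1, -0.005, 0], 0, -1]
    - [[0, 0, 0], 0, -1]

```text
t: 6.48
eef_pos: [507.0, 33.3, 232.0]
tcp_rot: [3.142, 0.005, -0.044]
ft_force: [-10.4, -0.4, 6.5]
opening: 0.004
grip_force: 5.4
```

move_arm:
  commands:
    - [[0.07, 0, 0], 0, -1]
    - [[0.07, 0, 0], 0, -1]
    - [[0, 0, 0], 0, -1]

```text
t: 6.73
eef_pos: [508.8, 33.3, 231.9]
tcp_rot: [3.141, 0.014, -0.044]
ft_force: [-28.3, -2.1, 21.5]
opening: 0.003
grip_force: 14.0
```

The force rose to 28 N over 2 mm, so the tray is at its stop. I'm backing off and moving above the pin.

move_arm:
  commands:
    - [[-0.6, 0, 0], 0, -1]
    - [[-1, 0, 0], 0, -1]
    - [[-0.5, 0, 1], 0, -1]
    - [[0, 0, 1], 0, -1]
    - [[0, -0.5, 1], 0, -1]
    - [[0.1, -1, 1], 0.5, 0]
    - [[0.1, -1, 1], 0.5, 0]
    - [[0.1, -1, 0.8], 0.5, 0]
    - [[0.1, -1, 0], 0.5, 0]
    - [[0.1, -1, 0], 0, 0]
    - [[0.1, -1, 0], 0, 0]
    - [[0.1, -1, 0], 0, 0]
    - [[0.1, -1, 0], 0, 0]
    - [[0.1, -1, 0], 0, 0]
    - [[0.1, -0.6, 0], 0, 0]
    - [[0, 0, 0], 0, 0]
    - [[0, 0, 0], 0, 0]

```text
t: 8.15
eef_pos: [479.1, -269.2, 404.7]
tcp_rot: [3.141, -0.0, 0.114]
ft_force: [0.4, -0.5, 1.0]
opening: 0.501
grip_force: 0.0
```

Run:
```python
from h import *
import pickle
s=env.state(); print(s['t'],s['eef_pos'],s['tcp_rot'])
p=read_camera('wrist'); pickle.dump({k:np.array(v) for k,v in p.items()},open('w3.pkl','wb'))
for k in ('pin','pin_tip','pin_rest'): print(k,[(r['at'],r['confidence'],atz(p,r['at'],40).round()) for r in search_frame(k,p)[:3]])
cv2.imwrite('pics/w3.png',cv2.resize(p['image'][0:280,140:500,::-1],None,fx=2,fy=2,interpolation=cv2.INTER_CUBIC))
```

```text
8.15 [ 479.08474907 -269.24332159  404.70039371] [ 3.14149374e+00 -1.28013335e-04  1.14111042e-01]
pin [([147.4, 252.3], 0.77, array([369., -71.,  40.])), ([330.6, 130.1], 0.75, array([ 538., -273.,   40.])), ([432.3, 195.0], 0.73, array([ 479., -399.,   40.]))]
pin_tip [([147.3, 255.2], 0.92, array([365., -70.,  40.])), ([352.8, 326.3], 0.84, array([ 293., -333.,   40.])), ([326.0, 131.5], 0.72, array([ 536., -268.,   40.]))]
pin_rest [([320.3, 90.5], 0.79, array([ 577., -257.,   40.]))]
```

View pics/w3.png

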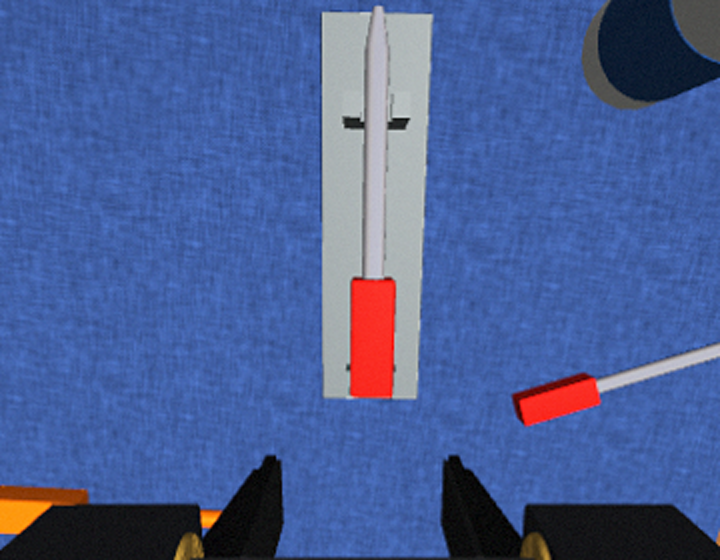

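Run:
```python
from h import *
import pickle
from scipy.optimize import least_squares
p=pickle.load(open('w3.pkl','rb'))
f=lambda L:np.array([(140+a/2-.25,b/2-.25) for a,b in L])
o=f([(352.5,279),(395,279),(350.5,396),(392.5,396),(377.5,6)])
M=np.array([(0,12),(0,-12),(-65,12),(-65,-12),(130,0.)]); z=np.array([52,52,52,52,40])
W=lambda q:np.c_[q[0]+M[:,0]*np.cos(q[2])-M[:,1]*np.sin(q[2]),q[1]+M[:,0]*np.sin(q[2])+M[:,1]*np.cos(q[2]),z]
r=least_squares(lambda q:(proj(p,W(q))-o).ravel(),[540,-275,.1]); q=r.x
print(q,r.fun.round(1))
for c in (-24,-28,-32): print(c,q[0]+c*np.cos(q[2]),q[1]+c*np.sin(q[2]))
```

```text
[ 5.28881410e+02 -2.69585691e+02  1.03058565e-01] [-0.8 -0.4  0.6 -0.2 -0.2  0.2  0.3  0.5  0.   0. ]
-24 505.00875007240575 -272.05472023701805
-28 501.0299734134073 -272.4662251553472
-32 497.0511967544088 -272.8777300736764
```

move_arm:
  commands:
    - [[0.93, -0.09, 0], -0.13, 0]
    - [[0, 0, -1], 0, 0]
    - [[0, 0, -1], 0, 0]
    - [[0, 0, -1], 0, 0]
    - [[0, 0, -1], 0, 0]
    - [[0, 0, -1], 0, 0]
    - [[0, 0, -1], 0, 0]
    - [[0, 0, -0.46], 0, 0]
    - [[0, 0, 0], 0, 0]
    - [[0, 0, 0], 0, 0]
    - [[0, 0, 0], 0, -1]
    - [[0, 0, 0], 0, -1]
    - [[0, 0, 0], 0, -1]
    - [[0, 0, 0], 0, -1]
    - [[0, 0, 0], 0, -1]
    - [[0, 0, 0], 0, -1]

```text
t: 9.68
eef_pos: [507.1, -271.3, 212.1]
tcp_rot: [3.141, -0.001, 0.105]
ft_force: [-0.6, 1.0, 7.5]
opening: 0.251
grip_force: 30.0
```

move_arm:
  commands:
    - [[0, 0, 0.5], 0, -1]
    - [[0, 0, 1], 0, -1]
    - [[0, 0, 1], 0, -1]
    - [[0, 0, 0.8], 0, -1]
    - [[0.1, 0.13, 0], 1, -1]
    - [[0.1, 0.13, 0], 1, -1]
    - [[0.1, 0.13, 0], 1, -1]
    - [[0.1, 0.13, 0], 1, -1]
    - [[0.1, 0.13, 0], 1, -1]
    - [[0.1, 0.13, 0], 1, -1]
    - [[0.1, 0.13, 0], 1, -1]
    - [[0.1, 0.13, 0], 1, -1]
    - [[0.1, 0.13, 0], 1, -1]
    - [[0.1, 0.13, 0], 1, -1]
    - [[0.1, 0.13, 0], 1, -1]
    - [[0.1, 0.13, 0], 1, -1]
    - [[0.1, 0.13, 0], 1, -1]
    - [[0.1, 0.13, 0], 1, -1]
    - [[0.1, 0.13, 0], 1, -1]
    - [[0.1, 0.13, 0], 1, -1]

```text
t: 11.35
eef_pos: [555.0, -208.6, 310.2]
tcp_rot: [-3.141, -0.0, 1.389]
ft_force: [0.2, 0.1, -1.3]
opening: 0.248
grip_force: 30.0
```

move_arm:
  commands:
    - [[0.1, 0.13, 0], 1, -1]
    - [[0.2, 0.13, 0], 0.73, -1]
    - [[0, 0, -0.5], 0, -1]
    - [[0, 0, -0.5], 0, -1]
    - [[0, 0, -0.5], 0, -1]
    - [[0, 0, -0.47], 0, -1]
    - [[0, 0, 0], 0, -1]
    - [[0, 0, 0], 0, -1]

```text
t: 12.02
eef_pos: [563.9, -201.1, 250.9]
tcp_rot: [-3.14, -0.001, 1.524]
ft_force: [0.3, -1.0, -2.2]
opening: 0.252
grip_force: 30.0
```

Run:
```python
from h import *
import pickle
s=env.state(); print(s['t'],s['eef_pos'],s['tcp_rot'],s['ft_force'],s['moment'],s['opening'])
for n in ('wrist','scene','top'):
    p=read_camera(n); pickle.dump({k:np.array(v) for k,v in p.items()},open('a_%s.pkl'%n,'wb')); save(p,'a_'+n)
    for k in ('pin','pin_tip','lug'): print(n,k,[(r['at'],round(r['confidence'],2)) for r in search_frame(k,p)[:4]])
```

```text
12.0167 [ 563.91647575 -201.06556565  250.85648372] [-3.14036444e+00 -5.21764585e-04  1.52358797e+00] [ 0.26582385 -0.97768229 -2.19356369] [-0.14574297  0.09540286 -0.01030578] 0.2518365304822402
wrist pin [([323.6, 189.5], 0.82), ([22.1, 151.3], 0.56)]
wrist pin_tip [([319.3, 190.2], 0.94), ([23.1, 152.1], 0.94)]
wrist lug []
scene pin [([224.6, 342.7], 0.84), ([300.7, 277.6], 0.78), ([178.7, 301.0], 0.76), ([255.7, 235.3], 0.64)]
scene pin_tip [([302.7, 279.5], 0.87), ([256.2, 238.9], 0.72), ([177.2, 302.4], 0.68), ([226.0, 343.1], 0.61)]
scene lug [([372.5, 222.0], 0.8), ([372.7, 232.8], 0.19)]
top pin [([470.4, 203.7], 0.67), ([472.3, 268.5], 0.52), ([357.5, 166.1], 0.43)]
top pin_tip [([475.2, 205.5], 0.6), ([470.7, 269.8], 0.57), ([357.9, 161.9], 0.48)]
top lug [([307.3, 141.7], 0.9)]
```

View pics/a_wrist.png

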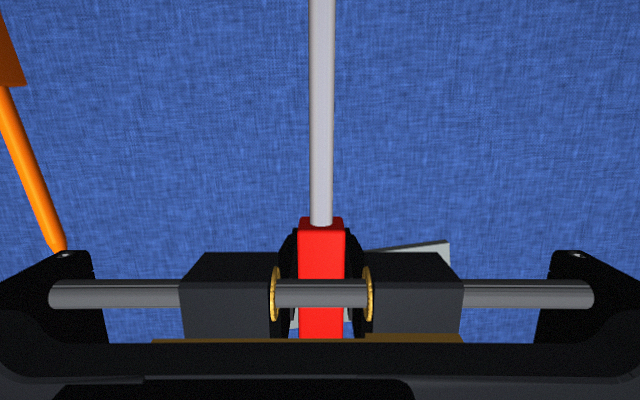

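The pin lies straight along the tool plane, with the shaft centred at about column 321. I'm checking its level and height in the scene view against the predicted pin and bore.

```bash
cat > ov.py <<'E'
from h import *
import pickle,sys
def overlay(p,eef,yaw,drop,c,name,x0,y0,w,h,s,draw=True):
    u=np.array([np.cos(yaw),np.sin(yaw),0]); g=np.array([eef[0],eef[1],eef[2]-171-drop])
    sh=g+u*c; im=cv2.resize(p['image'][y0:y0+h,x0:x0+w,::-1],None,fx=s,fy=s,interpolation=cv2.INTER_CUBIC)
    P=proj(p,[sh,sh+u*130,sh-u*65]); print('shoulder,tip',sh,sh+u*130,P.round(1))
    v=np.array([0.0473,0.9989,0]); b=np.array([575,29.9,80])
    B=proj(p,[b+v*55,b-v*55,b+v*45,b-v*45]); print(B.round(1))
    for q,col in list(zip(P,[(0,255,0)]*3))+list(zip(B,[(255,0,255)]*4)):
        if draw: cv2.circle(im,tuple(((q-[x0,y0]+.5)*s).astype(int).tolist()),2,col,-1)
    cv2.imwrite('pics/'+name+'.png',im)
E
python3 - <<'E'
from ov import *
p=pickle.load(open('a_scene.pkl','rb'))
overlay(p,[563.9,-201.1,250.9],1.5236,1.1,22,'a_sc',260,190,150,120,5)
E
```

```text
shoulder,tip [ 564.93793376 -179.12449788   78.8       ] [571.07117869 -49.26925807  78.8       ] [[311.  267.5]
 [337.9 231. ]
 [296.  287.9]]
[[361.9 198.3]
 [342.6 224.5]
 [360.3 200.5]
 [344.4 222. ]]
```

View pics/a_sc.png

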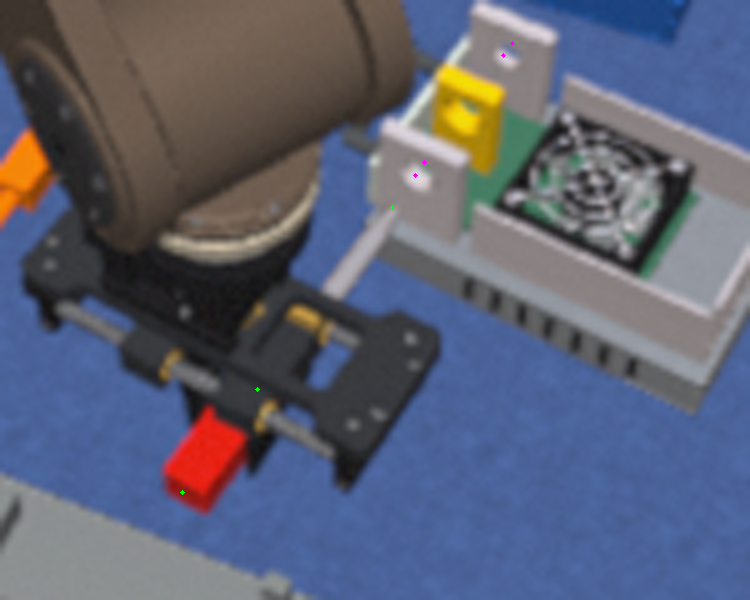

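The overlay matches: the tip is at (391,208) in the crop, in line with the near bore at (418,177), and the tray is home. I'm raising the pin 1.2 mm and starting it in.

move_arm:
  commands:
    - [[0.01, 0, 0.04], 0, -1]
    - [[0.014, 0.3, 0], 0, -1]
    - [[0.014, 0.3, 0], 0, -1]
    - [[0.014, 0.3, 0], 0, -1]
    - [[0.009, 0.2, 0], 0, -1]
    - [[0.009, 0.2, 0], 0, -1]
    - [[0.009, 0.2, 0], 0, -1]
    - [[0, 0, 0], 0, -1]

```text
t: 13.28
eef_pos: [566.4, -154.8, 252.3]
tcp_rot: [-3.141, -0.0, 1.525]
ft_force: [-0.8, -0.4, -2.1]
opening: 0.254
grip_force: 30.0
```

Run:
```python
from ov import *
s=env.state(); print(s['t'],s['eef_pos'],s['tcp_rot'],s['ft_force'],s['moment'])
p=read_camera('scene')
overlay(p,s['eef_pos'],s['tcp_rot'][2],1.1,22,'b_sc',310,170,100,80,7,False)
```

```text
13.2833 [ 566.39322075 -154.8263995   252.34351063] [-3.14143863e+00 -1.50535547e-04  1.52465445e+00] [-0.84888052 -0.36026646 -2.14299797] [-0.14963397  0.07770791  0.00326016]
shoulder,tip [ 567.40798187 -132.84981515   80.24351063] [573.40429755  -2.98818033  80.24351063] [[321.2 253.6]
 [346.6 219. ]
 [306.9 272.9]]
[[361.9 198.3]
 [342.6 224.5]
 [360.3 200.5]
 [344.4 222. ]]
```

View pics/b_sc.png

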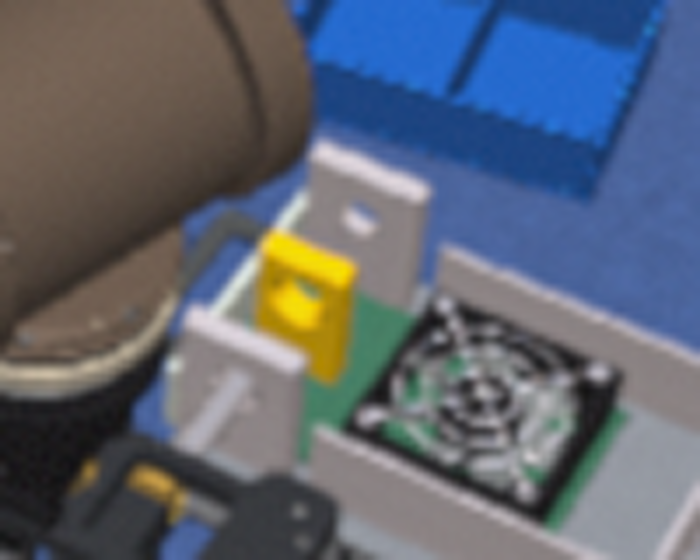

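The shaft is inside the near bore with no contact force. Continuing through the lug.

move_arm:
  commands:
    - [[0.012, 0.25, 0], 0, -1]
    - [[0.012, 0.25, 0], 0, -1]
    - [[0.012, 0.25, 0], 0, -1]
    - [[0.012, 0.25, 0], 0, -1]
    - [[0.012, 0.25, 0], 0, -1]
    - [[0.012, 0.25, 0], 0, -1]
    - [[0.012, 0.25, 0], 0, -1]
    - [[0.012, 0.25, 0], 0, -1]
    - [[0, 0, 0], 0, -1]

```text
t: 14.08
eef_pos: [569.2, -94.6, 252.3]
tcp_rot: [-3.141, -0.0, 1.525]
ft_force: [0.1, 0.2, -2.6]
opening: 0.252
grip_force: 30.0
```

move_arm:
  commands:
    - [[0.005, 0.1, 0], 0, -1]
    - [[0.005, 0.1, 0], 0, -1]
    - [[0.005, 0.1, 0], 0, -1]
    - [[0.005, 0.1, 0], 0, -1]
    - [[0.005, 0.1, 0], 0, -1]
    - [[0.005, 0.1, 0], 0, -1]
    - [[0, 0, 0], 0, -1]

```text
t: 14.67
eef_pos: [570.1, -77.6, 252.3]
tcp_rot: [3.142, -0.0, 1.524]
ft_force: [1.4, -0.2, -1.2]
opening: 0.25
grip_force: 30.0
```

move_arm:
  commands:
    - [[0.004, 0.1, 0], 0, -1]
    - [[0.004, 0.1, 0], 0, -1]
    - [[0.004, 0.1, 0], 0, -1]
    - [[0.004, 0.1, 0], 0, -1]
    - [[0.004, 0.1, 0], 0, -1]
    - [[0.004, 0.1, 0], 0, -1]
    - [[0.004, 0.1, 0], 0, -1]
    - [[0.004, 0.1, 0], 0, -1]
    - [[0, 0, 0], 0, -1]

```text
t: 15.42
eef_pos: [571.1, -53.5, 252.3]
tcp_rot: [-3.142, -0.0, 1.524]
ft_force: [-0.2, 0.9, -1.8]
opening: 0.249
grip_force: 30.0
```

move_arm:
  commands:
    - [[0.002, 0.05, 0], 0, -1]
    - [[0.002, 0.05, 0], 0, -1]
    - [[0.002, 0.05, 0], 0, -1]
    - [[0, 0, 0], 0, -1]

```text
t: 15.75
eef_pos: [571.3, -49.3, 252.3]
tcp_rot: [3.141, -0.0, 1.524]
ft_force: [-0.8, 0.7, -2.9]
opening: 0.25
grip_force: 30.0
```

move_arm:
  commands:
    - [[0.002, 0.05, 0], 0, -1]
    - [[0.002, 0.05, 0], 0, -1]
    - [[0, 0, 0], 0, -1]

```text
t: 16.0
eef_pos: [571.4, -46.4, 252.3]
tcp_rot: [3.141, 0.0, 1.524]
ft_force: [0.7, -0.8, -2.5]
opening: 0.247
grip_force: 30.0
```

move_arm:
  commands:
    - [[0.001, 0.03, 0], 0, -1]
    - [[0.001, 0.03, 0], 0, -1]
    - [[0, 0, 0], 0, -1]

```text
t: 16.25
eef_pos: [571.4, -46.0, 252.4]
tcp_rot: [3.141, 0.002, 1.524]
ft_force: [-2.3, -13.7, -3.3]
opening: 0.252
grip_force: 30.0
```

A −13.7 N reaction along y shows the shoulder is on the ear. I'm releasing, retreating upwards and checking.

move_arm:
  commands:
    - [[0, 0, 0], 0, -0.2]
    - [[0, 0, 0], 0, 0]
    - [[0, 0, 0], 0, 0]
    - [[0, 0, 0], 0, 0]
    - [[0, 0, 0], 0, 0]
    - [[0, 0, 0.3], 0, 0]
    - [[0, 0, 0.5], 0, 0]
    - [[0, 0, 1], 0, 0]
    - [[0, 0, 1], 0, 0]
    - [[0, -0.5, 1], 0, 0]
    - [[0, -1, 1], 0, 0]
    - [[0, -1, 0.3], 0, 0]
    - [[0, -1, 0], 0, 0]
    - [[0, 0, 0], 0, 0]

```text
t: 17.42
eef_pos: [571.2, -152.9, 406.5]
tcp_rot: [3.139, 0.002, 1.521]
ft_force: [0.4, 0.3, -0.5]
opening: 0.5
grip_force: 0.0
```

Run:
```python
from h import *
s=env.state(); print(s['t'],s['eef_pos'],s['ft_force'])
a=read_camera('scene'); b=read_camera('wrist')
A=cv2.resize(a['image'][160:300,280:430,::-1],None,fx=3.6,fy=3.6,interpolation=cv2.INTER_CUBIC)
B=cv2.resize(b['image'][0:300,180:460,::-1],(470,504))
A=cv2.resize(A,(330,308)); cv2.imwrite('pics/c.png',np.hstack([cv2.copyMakeBorder(A,0,196,0,0,0),B]))
```

```text
17.4167 [ 571.15802276 -152.8905151   406.46253477] [ 0.39742056  0.33505244 -0.5126519 ]
```

View pics/c.png

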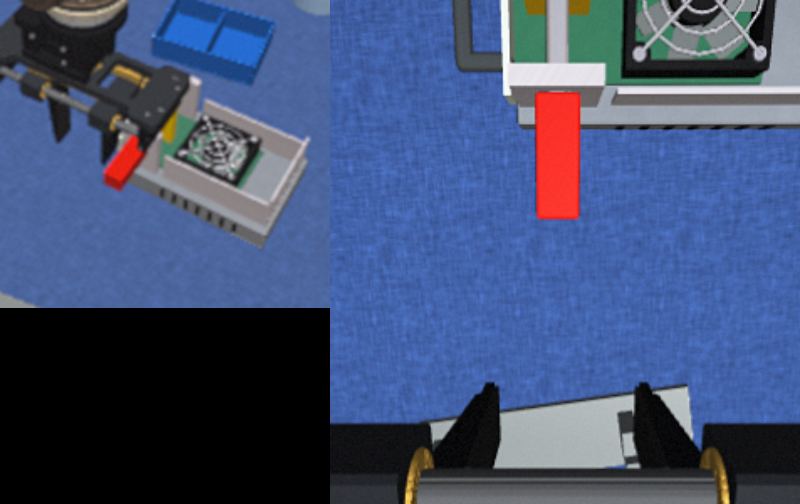

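Run:
```python
from h import *
b=read_camera('wrist'); im=b['image'].astype(int)
m=(im[...,0]>180)&(im[...,1]<90)&(im[...,2]<90)
r,c=np.where(m[:200]); print('red rows',r.min(),r.max(),'cols',c.min(),c.max())
v=np.array([0.0473,0.9989,0]); o=np.array([575,29.9,0])
for d in (53,55,57,59,120,122): print(d,proj(b,[o-v*d+[0,0,90]]).round(1), )
t=read_camera('top')
cv2.imwrite('pics/d.png',cv2.resize(t['image'][80:220,190:440,::-1],None,fx=3,fy=3,interpolation=cv2.INTER_CUBIC))
```

```text
red rows 57 197 cols 126 328
53 [[315.5  53. ]]
55 [[315.5  55.5]]
57 [[315.5  58. ]]
59 [[315.6  60.5]]
120 [[316.  131.6]]
122 [[316.  133.7]]
```

View pics/d.png

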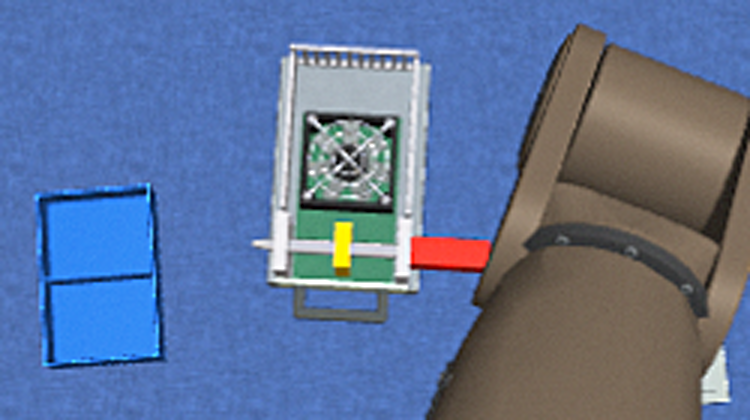

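The pin passes through both ears and the lug, the tip is out on the left at (258,244), and the handle is against the right ear to within about 1 mm. The arm is clear, so I'm handing in.

```bash
python3 -c "
from cell import env
print(env.job_done())"
```

```text
the job is handed in; nothing more can be done
None
```

The job is handed in after about 17 of the 64 s: the tray is home against its stop, and the pin is threaded from the right through both ears and the lug, its handle within about 1 mm of the ear, and released. I kept the arm clear of the bin, can and jar; the judge's verdict was not shown.

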